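# Find the chime with the loose magnet

### The arm

A 6-joint arm with a two-finger parallel gripper is mounted at the origin on the work surface. World frame = base frame: x ahead of the robot, y to its left, z up, the work surface at z = 0. Lengths are in m, angles in degrees, forces in N, time in s.
With the tool pointing down it reaches from about 0.35 to 0.875 m from the base axis. Payload 4.2 kg.
Tool frame: the origin (TCP) lies at the very end of the fingers, on their centre line; the grasp point (between the pads) lies 19 mm behind it; z points along the fingers, y is the line along which they close (so a half turn about z gives the same grasp; the last joint's range is limited). The gripper opens to 87 mm and grips with 3 to 60 N. Pads are 19 mm wide; open, the fingers measure 117 mm over their backs; the gripper's body (75 mm by 190 mm) begins 51 mm behind the grasp point.
Start: joints at [-52.62, 22.042, 0.453, 0, -68.411, -14.817], TCP at [0.24, -0.577, 0.223] pointing down, gripper open.
Joint ranges: [-179.83, 179.83], [-69.29, 118.12], [-61.27, 80.66], [-181.25, 117.63], [-171.15, -9.14], [-177.46, 177.46]. Speed limits (degrees/s): [159.86, 159.86, 180, 180, 180, 180].

### API

Orientations are given as a 3x3 rotation matrix whose columns are the frame's x, y, z axes.
In Python, from station import sense, cams, r gives the robot as it stands. The module is installed in compiled form; this text tells all that it offers.
- The arm moves only by the tool step_arm, never from a script. Its argument "targets" is text: rows parted by semicolons, each of 4 numbers parted by spaces: the shift along the tool's x, y, z in cm, then the turn about the tool's z in degrees. In form: x y z turn; .... A call has 1 to 12 rows; each row shifts and turns the commanded pose from where the row before left it, along the tool's axes as they then stand; what a row does not reach is not made up. A row lasts 1/12 s, in which the tool goes at most 41.7 mm and 7.16 degrees, less where a joint would pass 70% of its speed; a pose out of reach is approached as far as the arm can. A call with a gripper value outside its range is refused whole. "claw" is the finger opening in cm, from 0 to 8.7, set as the call begins (left out, the last holds). The fingers move at their own pace and stop on an object; the grip force is fixed at half the most. Time passes only in rows, so rows that do not move let the fingers close. It gives the time, the measured TCP pose, the force, the opening and the grip force at its end, in the units of the state.
- sense(): the state, without advancing time (a new reading comes with each control period).
- cams.capture(name): name is "scene" or "top" or "wrist"; returns a dict with "frame" (384x512x3 uint8, blue, green, red), "vertical_fov" (degrees; the focal length in pixels is half the picture's height over the tangent of half this angle, whatever the lens; pixels are square), "cx", "cy" (the principal point, pixels), "eye" and "rotation" of the camera in the world; the wrist camera has in their place "tool_from_camera" (4x4, takes a point from camera to tool coordinates, whose origin is the TCP and whose axes are the flange's). Camera axes: x right, y down, z forward; pixel columns grow to the right and rows downward; lengths in m; the calibration is good to about 2 mm. A picture is of the moment at which its call begins: read the wrist's pose just before it. There is no depth.
- r.finish_job(): hands the job in; it is judged then, once.
The state is a dict: "time_s": time; "joints": joint angles; "joint_velocities": joint speeds; "effort": joint torques, N m; "tcp_pos": TCP position; "ee_rot": TCP orientation; "wrist_force": force on the tool from outside, world axes, zero at the start; "moment": the same for the moment, N m; "gripper_width": opening from 0.0 (shut) to 1.0 (fully open); "gripper_force": force on a finger pad.
Only numpy, scipy, OpenCV 4.12 (cv2) and the standard library are available. Lean on these libraries where they do the work, as an engineer would, in place of code of your own. Each camera call takes 0.05 s, during which the arm holds its last target. There are 200 camera calls.

### The job

One of the three white doorbell chimes brought to the repair table has a magnet that has come unglued and rattles about inside; the other two are sound. Lift and shake the chimes to find the rattling one (its red magnet slides off the middle, as the clear lid shows) and stand it upright in the blue repair tray. Stand any sound chime you picked up back upright on the bench about where it was, and do not drop any of them.

Things in the scene. Friction and masses are not known exactly. Their poses are not given: they have to be found in the camera images.
- chime1: Doorbell chime: closed upright round housing of white plastic with a grey band round its foot and a flat clear lid; 58 mm diameter, 36 mm high, about 0.15 kg. Three look alike (chime1, chime2, chime3, numbered by no rule). Origin at the centre of its underside, z up, on the bench. Can be gripped anywhere across its diameter.
- chime2: Doorbell chime: closed upright round housing of white plastic with a grey band round its foot and a flat clear lid; 58 mm diameter, 36 mm high, about 0.15 kg. Three look alike (chime1, chime2, chime3, numbered by no rule). Origin at the centre of its underside, z up, on the bench. Can be gripped anywhere across its diameter.
- chime3: Doorbell chime: closed upright round housing of white plastic with a grey band round its foot and a flat clear lid; 58 mm diameter, 36 mm high, about 0.15 kg. Three look alike (chime1, chime2, chime3, numbered by no rule). Origin at the centre of its underside, z up, on the bench. Can be gripped anywhere across its diameter.
- magnet1: Red magnet (20 mm diameter, 16 mm high) in chime1, seen through its lid; origin: centre of its underside. Starts on the chime's axis, on a seat 5.5 mm above the chime's underside. A fixed one stays within 2 mm of the axis; the loose one (one of three, differs each time) slides off (friction 0.15) when shaken briskly sideways by 3-4 cm or tipped 15 degrees, and then lies 6 to 16 mm off axis.
- magnet2: Red magnet (20 mm diameter, 16 mm high) in chime2, seen through its lid; origin: centre of its underside. Starts on the chime's axis, on a seat 5.5 mm above the chime's underside. A fixed one stays within 2 mm of the axis; the loose one (one of three, differs each time) slides off (friction 0.15) when shaken briskly sideways by 3-4 cm or tipped 15 degrees, and then lies 6 to 16 mm off axis.
- magnet3: Red magnet (20 mm diameter, 16 mm high) in chime3, seen through its lid; origin: centre of its underside. Starts on the chime's axis, on a seat 5.5 mm above the chime's underside. A fixed one stays within 2 mm of the axis; the loose one (one of three, differs each time) slides off (friction 0.15) when shaken briskly sideways by 3-4 cm or tipped 15 degrees, and then lies 6 to 16 mm off axis.
- tray: Repair tray: blue plastic open tray fixed to the bench, 160 x 160 mm outside, 25 mm high, walls and floor 5 mm thick, so the inside floor is 150 x 150 mm. Origin at the centre of its underside; x and y along its sides.

How it is judged (in metres and radians):
On the way:
1. the faulty chime is held off the bench and its loose magnet has been shaken off the middle (more than 6 mm) (((horizontal distance between magnet1 and chime1 above 0.006 m and height (world z) of chime1 above 0.02 m and contact force between the fingers and chime1 above 0.5 N) or (horizontal distance between magnet2 and chime2 above 0.006 m and height (world z) of chime2 above 0.02 m and contact force between the fingers and chime2 above 0.5 N) or (horizontal distance between magnet3 and chime3 above 0.006 m and height (world z) of chime3 above 0.02 m and contact force between the fingers and chime3 above 0.5 N))), for 0.1 s.
At the end, for the whole second after the job is handed in: The chime whose magnet lies over 5 mm off its axis stands in the tray (centre within 50 mm of the tray's along each side, on its floor); the other two stand on the bench outside the tray within 80 mm of where they began; all tilted under 10 degrees, at rest (((x of chime1 in the frame of tray between -0.05 and 0.05 m and y of chime1 in the frame of tray between -0.05 and 0.05 m and z of chime1 in the frame of tray below 0.012 m and horizontal distance between magnet1 and chime1 above 0.005 m and distance of each of chime2, chime3 from where it was at the start of the episode below 0.08 m and height (world z) of each of chime2, chime3 below 0.008 m and horizontal distance between each of chime2, chime3 and tray above 0.1 m and angle between each of chime1, chime2, chime3's own z axis and vertical below 0.17 rad and linear speed of each of chime1, chime2, chime3 below 0.02 m/s) or (x of chime2 in the frame of tray between -0.05 and 0.05 m and y of chime2 in the frame of tray between -0.05 and 0.05 m and z of chime2 in the frame of tray below 0.012 m and horizontal distance between magnet2 and chime2 above 0.005 m and distance of each of chime1, chime3 from where it was at the start of the episode below 0.08 m and height (world z) of each of chime1, chime3 below 0.008 m and horizontal distance between each of chime1, chime3 and tray above 0.1 m and angle between each of chime1, chime2, chime3's own z axis and vertical below 0.17 rad and linear speed of each of chime1, chime2, chime3 below 0.02 m/s) or (x of chime3 in the frame of tray between -0.05 and 0.05 m and y of chime3 in the frame of tray between -0.05 and 0.05 m and z of chime3 in the frame of tray below 0.012 m and horizontal distance between magnet3 and chime3 above 0.005 m and distance of each of chime1, chime2 from where it was at the start of the episode below 0.08 m and height (world z) of each of chime1, chime2 below 0.008 m and horizontal distance between each of chime1, chime2 and tray above 0.1 m and angle between each of chime1, chime2, chime3's own z axis and vertical below 0.17 rad and linear speed of each of chime1, chime2, chime3 below 0.02 m/s))); the robot touches nothing.
It fails at once if a chime is dropped or thrown (faster than 0.8 m/s while not held) ((linear speed of chime1 above 0.8 m/s and contact force between the fingers and chime1 below 0.1 N) or (linear speed of chime2 above 0.8 m/s and contact force between the fingers and chime2 below 0.1 N) or (linear speed of chime3 above 0.8 m/s and contact force between the fingers and chime3 below 0.1 N)).
It also fails if it takes over 64 s, if anything falls off the work surface, if the arm or the gripper's body presses on something with over 40 N, if the wrist force passes 120 N, or if a joint passes its speed limit or range.

## Working session

There is one attempt and no reset: what is moved stays moved. The work goes in short steps, Python scripts to look and compute and a tool call to move; the robot and the scene stay as the last step left them, time stands still between calls to the robot, and variables do not carry over. Pictures are saved under pics/ and viewed, at most 10 in all, crops included, and the job is handed in when it is done.

Besides the shell and the picture viewer there is one more tool, called after "Request:" by a JSON object that holds its "method" and its "body". step_arm: Moves the arm, as the interface text tells. Its arguments: {"type":"object","properties":{"targets":{"type":"string"},"claw":{"type":"number"}},"required":["targets"]}

```bash
mkdir -p pics && cat > h.py <<'E'
import numpy as np, cv2
from station import sense, cams, r
def ray(c,u,v):
    f=c["frame"].shape[0]/2/np.tan(np.radians(c["vertical_fov"])/2)
    d=np.array([(u-c["cx"])/f,(v-c["cy"])/f,1.0])
    if "eye" in c: return np.array(c["eye"]),np.array(c["rotation"])@d
    T=np.array(c["tool_from_camera"]);s=c["s"];R=np.array(s["ee_rot"])
    return np.array(s["tcp_pos"])+R@T[:3,3],R@T[:3,:3]@d
def cap(n):
    s=sense();c=cams.capture(n);c["s"]=s;return c
def onz(c,u,v,z):
    e,d=ray(c,u,v);return e+d*(z-e[2])/d[2]
def blobs(c,kind,amin=30):
    h=cv2.cvtColor(c["frame"],cv2.COLOR_BGR2HSV)
    if kind=="red": m=((h[...,0]<10)|(h[...,0]>170))&(h[...,1]>120)&(h[...,2]>60)
    if kind=="blue": m=(h[...,0]>95)&(h[...,0]<130)&(h[...,1]>110)&(h[...,2]>50)
    if kind=="white": m=(h[...,1]<40)&(h[...,2]>190)
    n,l,st,ce=cv2.connectedComponentsWithStats(m.astype(np.uint8))
    return [(st[i].tolist(),ce[i].round(1).tolist()) for i in range(1,n) if st[i][4]>=amin]
E
python3 - <<'E'
from h import *
s=sense();print(s)
ims=[]
for n in("top","scene"):
    c=cap(n);cv2.imwrite(f"pics/{n}0.png",c["frame"])
    print(n,c["eye"],c["vertical_fov"])
    for k in("red","blue"):
        for st,ce in blobs(c,k): print(k,st,ce,onz(c,*ce,.0215 if k=="red" else .025).round(4))
E
```

```text
{'time_s': 0.0, 'joints': array([-5.26191487e+01,  2.20915879e+01,  3.78487426e-01, -2.97852067e-02,
       -6.84122134e+01, -1.48163020e+01]), 'joint_velocities': array([ 0.07142617,  0.03098651, -0.06446722,  0.01596005,  0.01422707,
        0.01573935]), 'effort': array([ 1.53715711e-03, -3.90664601e+01,  1.87404460e+01,  4.21976164e+00,
        1.10693273e-02, -1.93199676e-04]), 'tcp_pos': array([ 0.23960401, -0.57657627,  0.22144003]), 'ee_rot': array([[-9.23521352e-01, -3.83545855e-01, -9.43699341e-04],
       [-3.83547005e-01,  9.23519122e-01,  2.03136902e-03],
       [ 9.24012197e-05,  2.23796572e-03, -9.99997491e-01]]), 'wrist_force': array([ 0.15294502, -0.41300547, -0.10432871]), 'moment': array([0.00555913, 0.02460351, 0.0099855 ]), 'gripper_force': 0.0, 'gripper_width': 1.001283657427301}
top [ 0.4017053  -0.01440199  0.8507401 ] 49.00216887866999
red [174, 14, 6, 9, 53] [176.5, 18.1] [0.8683 0.2129 0.0215]
red [332, 190, 9, 8, 60] [335.8, 193.5] [ 0.503  -0.1224  0.0215]
red [227, 197, 8, 8, 48] [230.6, 200.3] [0.4851 0.0851 0.0215]
blue [86, 33, 8, 8, 39] [89.7, 36.6] [0.8247 0.3946 0.025 ]
blue [374, 144, 100, 98, 7262] [424.3, 192.4] [ 0.5082 -0.2929  0.025 ]
blue [0, 169, 26, 40, 837] [10.9, 189.0] [0.4982 0.5331 0.025 ]
scene [ 0.86357088 -0.3592851   0.74465682] 52.61322289543211
red [210, 224, 8, 8, 46] [213.5, 227.7] [ 0.5085 -0.1227  0.0215]
red [441, 230, 9, 8, 41] [445.1, 233.5] [0.861  0.2237 0.0215]
blue [385, 54, 31, 38, 632] [400.8, 67.6] [0.4807 0.6297 0.025 ]
blue [379, 87, 13, 10, 52] [385.2, 91.2] [0.5096 0.5088 0.025 ]
blue [96, 232, 109, 110, 6960] [148.9, 285.5] [ 0.5213 -0.2988  0.025 ]
```

View pics/top0.png

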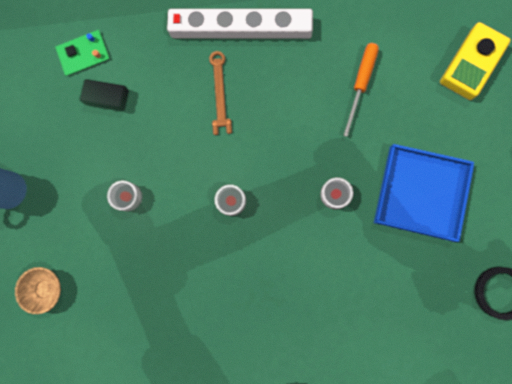

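View pics/scene0.png

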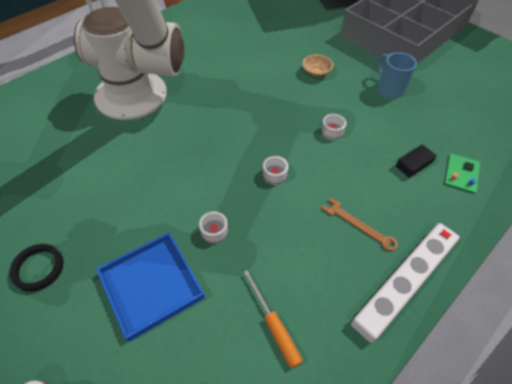

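The top view shows the three chimes at px (123,196), (230,200) and (337,193), with the tray around (424,193). The scene view confirms the layout, with chimes at (334,126), (275,169) and (214,227). I'll measure the centres precisely next.

```bash
cat >> h.py <<'E'
def chimes(c,zr=.036,zm=.0215,pred=None):
    """white outlines of about chime size -> centre on plane zr, radius, red magnet in it on plane zm"""
    h=cv2.cvtColor(c["frame"],cv2.COLOR_BGR2HSV)
    w=((h[...,1]<70)&(h[...,2]>110)).astype(np.uint8)
    out=[]
    for k in cv2.findContours(w,cv2.RETR_EXTERNAL,cv2.CHAIN_APPROX_NONE)[0]:
        if len(k)<30: continue
        (u,v),rad=cv2.minEnclosingCircle(k)
        p=onz(c,u,v,zr);R=np.linalg.norm(onz(c,u+rad,v,zr)-p)
        if not .02<R<.045: continue
        m=np.zeros(w.shape,np.uint8);cv2.circle(m,(int(u),int(v)),int(rad),1,-1)
        red=m.astype(bool)&((h[...,0]<10)|(h[...,0]>170))&(h[...,1]>80)
        q=None
        if red.sum()>8:
            y,x=np.nonzero(red);q=onz(c,x.mean(),y.mean(),zm)[:2].round(4)
        out.append(((round(u),round(v)),p[:2].round(4),round(R,4),q))
    return out
E
python3 - <<'E'
from h import *
for n in("top","scene"):
    c=cap(n); print(n)
    for o in chimes(c): print(o)
    h=cv2.cvtColor(c["frame"],cv2.COLOR_BGR2HSV)
    m=((h[...,0]>100)&(h[...,0]<125)&(h[...,1]>150)&(h[...,2]>60)).astype(np.uint8)
    k=max(cv2.findContours(m,0,1)[0],key=cv2.contourArea)
    for b in cv2.boxPoints(cv2.minAreaRect(k)): print(onz(c,*b,.025)[:2].round(3))
s=sense();R=s["ee_rot"]
print((R.T@(np.array([.505,-.1225,.2214])-s["tcp_pos"])*100).round(2), cams.capture("wrist")["tool_from_camera"])
E
```

```text
top
((229, 199), array([0.4852, 0.0859]), np.float64(0.0314), array([0.4849, 0.0853]))
((123, 196), array([0.4873, 0.2964]), np.float64(0.0348), array([0.4891, 0.298 ]))
((336, 193), array([ 0.5029, -0.1212]), np.float64(0.0324), array([ 0.5028, -0.122 ]))
[ 0.444 -0.193]
[ 0.606 -0.228]
[ 0.572 -0.394]
[ 0.413 -0.356]
scene
((213, 226), array([ 0.5124, -0.1253]), np.float64(0.0339), array([ 0.5082, -0.1228]))
((275, 169), array([0.4955, 0.0797]), np.float64(0.0348), array([0.4888, 0.0867]))
((334, 125), array([0.4989, 0.2918]), np.float64(0.034), array([0.4921, 0.3018]))
[ 0.415 -0.363]
[ 0.452 -0.191]
[ 0.624 -0.237]
[ 0.58  -0.389]
[-41.93  31.78   0.09] [[ 3.08500528e-04 -9.60112323e-01 -2.79614436e-01  7.61981672e-02]
 [ 9.99999469e-01  2.12564708e-05  1.03031792e-03  6.11474703e-06]
 [-9.83277318e-04 -2.79614605e-01  9.60111819e-01 -1.62815842e-01]
 [ 0.00000000e+00  0.00000000e+00  0.00000000e+00  1.00000000e+00]]
```

Request:
{"method": "step_arm", "body": {"targets": "-1.5 1.1 0 0;-3 2.3 0 0;-3 2.3 0 0;-3 2.3 0 0;-3 2.3 0 0;-3 2.3 0 0;-3 2.3 0 0;-3 2.3 0 0;-3 2.3 0 0;-3 2.3 0 0;-3 2.3 0 0;-3 2.3 0 0"}}

```text
time_s: 1.25
tcp_pos: [0.4576, -0.1991, 0.2228]
ee_rot: [[-0.923, -0.384, 0.0], [-0.384, 0.923, -0.0], [-0.0, -0.0, -1.0]]
wrist_force: [0.3, -0.2, 0.1]
gripper_width: 0.999
gripper_force: 0.0
```

Request:
{"method": "step_arm", "body": {"targets": "-3 2.2 0 0;-3 2.2 0 0;-1.4 1 2 0;0 0 2.5 0;0 0 2.5 0;0 0 0 0"}}

```text
time_s: 1.75
tcp_pos: [0.5013, -0.1218, 0.1478]
ee_rot: [[-0.923, -0.383, -0.01], [-0.383, 0.924, 0.001], [0.009, 0.005, -1.0]]
wrist_force: [-0.3, -0.1, -0.2]
gripper_width: 1.0
gripper_force: 0.0
```

```bash
cat > w.py <<'E'
import sys;from h import *
c=cap("wrist");print(c["s"]["time_s"],c["s"]["tcp_pos"].round(4))
for o in chimes(c):
    t=c["s"]["ee_rot"].T@(np.r_[o[1],c["s"]["tcp_pos"][2]]-c["s"]["tcp_pos"])*100
    print(o,"tool cm",t.round(2), "magnet-off mm",None if o[3] is None else (1000*(o[3]-o[1])).round(1))
if len(sys.argv)>1: cv2.imwrite("pics/"+sys.argv[1],c["frame"])
E
python3 w.py wa.png
```

```text
1.75 [ 0.5013 -0.1218  0.1478]
((165, 312), array([ 0.6564, -0.154 ]), np.float64(0.0303), None) tool cm [-13.09  -8.92  -0.16] magnet-off mm None
((447, 234), array([0.4703, 0.0691]), np.float64(0.0309), None) tool cm [-4.46 18.82  0.05] magnet-off mm None
((250, 190), array([ 0.5019, -0.1226]), np.float64(0.0306), array([ 0.5029, -0.122 ])) tool cm [-0.03 -0.1  -0.  ] magnet-off mm [1.  0.6]
```

Request:
{"method": "step_arm", "body": {"targets": "0 0 2 0;0 0 3 0;0 0 3 0;0 0 3 0;0 0 1.8 0;0 0 1 0;0 0 0 0"}}

```text
time_s: 2.38
tcp_pos: [0.5046, -0.1231, 0.0139]
ee_rot: [[-0.924, -0.383, -0.002], [-0.383, 0.924, -0.0], [0.002, 0.0, -1.0]]
wrist_force: [0.1, -0.5, -0.2]
gripper_width: 1.0
gripper_force: 0.0
```

Request:
{"method": "step_arm", "body": {"targets": "0 0 0 0;0 0 0 0;0 0 0 0;0 0 0 0;0 0 0 0;0 0 0 0;0 0 0 0;0 0 0 0", "claw": 5.0}}

```text
time_s: 3.05
tcp_pos: [0.5051, -0.1226, 0.0154]
ee_rot: [[-0.923, -0.384, 0.001], [-0.384, 0.923, -0.0], [-0.001, -0.0, -1.0]]
wrist_force: [-1.2, 0.8, 5.3]
gripper_width: 0.663
gripper_force: 30.0
```

Request:
{"method": "step_arm", "body": {"targets": "0 0 -1 0;0 0 -2 0;0 0 -3 0;0 0 -2 0;0 0 0 0;0 3.5 0 0;0 -3.5 0 0;0 3.5 0 0;0 -3.5 0 0;0 3.5 0 0;0 -3.5 0 0;0 0 0 0"}}

```text
time_s: 4.05
tcp_pos: [0.5057, -0.1225, 0.0938]
ee_rot: [[-0.922, -0.387, -0.001], [-0.387, 0.922, -0.001], [0.001, -0.001, -1.0]]
wrist_force: [0.8, -0.4, -0.9]
gripper_width: 0.662
gripper_force: 30.0
```

```bash
cat > m.py <<'E'
import sys;from h import *
c=cap("wrist");s=c["s"];R=s["ee_rot"];print(s["time_s"],s["tcp_pos"].round(4),s["gripper_force"])
b=float(sys.argv[1])  # TCP height above chime underside
P=s["tcp_pos"]
h=cv2.cvtColor(c["frame"],cv2.COLOR_BGR2HSV)
red=((h[...,0]<10)|(h[...,0]>170))&(h[...,1]>80)&(h[...,2]>50)
n,l,st,ce=cv2.connectedComponentsWithStats(red.astype(np.uint8))
for i in range(1,n):
    if st[i][4]<40: continue
    q=onz(c,*ce[i],P[2]-b+.0215)
    print(ce[i].round(),st[i][4],"magnet off TCP axis, tool mm",((R.T@(q-P))[:2]*1000).round(1))
cv2.imwrite("pics/"+sys.argv[2],c["frame"])
E
python3 m.py .015 shA.png
```

```text
4.05 [ 0.5057 -0.1225  0.0938] 29.9986051954329
[250. 240.] 1172 magnet off TCP axis, tool mm [ 3.5 -1. ]
```

View pics/shA.png

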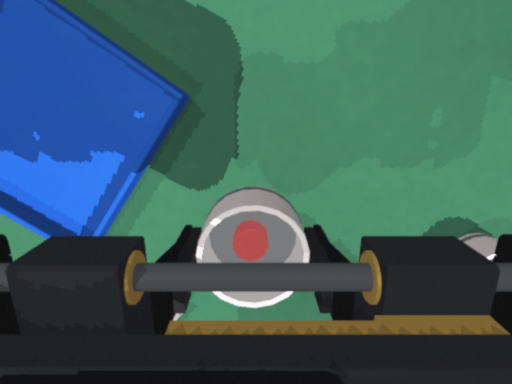

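The wrist view shows chime A held at (252,253), with its magnet at (250,240) near the middle. I'll shake harder along both axes to be sure.

Request:
{"method": "step_arm", "body": {"targets": "0 4 0 0;0 -4 0 0;0 -4 0 0;0 4 0 0;0 4 0 0;0 -4 0 0;4 0 0 0;-4 0 0 0;-4 0 0 0;4 0 0 0;0 0 0 0;0 0 0 0"}}

```text
time_s: 5.1
tcp_pos: [0.5027, -0.123, 0.0926]
ee_rot: [[-0.924, -0.382, -0.005], [-0.382, 0.924, 0.0], [0.005, 0.002, -1.0]]
wrist_force: [0.7, -0.0, -0.8]
gripper_width: 0.664
gripper_force: 30.0
```

```bash
python3 m.py .015 shA2.png
```

```text
5.1 [ 0.5027 -0.123   0.0926] 29.999485001899302
[254. 239.] 1176 magnet off TCP axis, tool mm [4.5 0.9]
```

A is sound, as the magnet only moved about 2 mm. I'll put it back.

Request:
{"method": "step_arm", "body": {"targets": "0 0 2 0;0 0 2.5 0;0 0 2 0;0 0 0.8 0;0 0 0.4 0;0 0 0.2 0;0 0 0 0;0 0 0 0"}}

```text
time_s: 5.82
tcp_pos: [0.5057, -0.1227, 0.0166]
ee_rot: [[-0.923, -0.384, 0.002], [-0.384, 0.923, -0.0], [-0.002, -0.001, -1.0]]
wrist_force: [-0.4, 0.3, -1.8]
gripper_width: 0.666
gripper_force: 30.0
```

Request:
{"method": "step_arm", "body": {"targets": "0 0 0.1 0;0 0 0 0;0 0 0 0"}}

```text
time_s: 6.07
tcp_pos: [0.5056, -0.1227, 0.0154]
ee_rot: [[-0.923, -0.384, 0.002], [-0.384, 0.923, -0.0], [-0.002, -0.001, -1.0]]
wrist_force: [0.9, 0.6, 2.0]
gripper_width: 0.659
gripper_force: 30.0
```

Request:
{"method": "step_arm", "body": {"targets": "0 0 0 0;0 0 0 0;0 0 0 0;0 0 0 0;0 0 -2 0;0 0 -3 0;0 0 -4 0;0 0 -4 0;-0.5 1.6 0 0;-0.9 2.9 0 0;-0.9 2.9 0 0;-0.9 2.9 0 0", "claw": 8.7}}

```text
time_s: 7.07
tcp_pos: [0.4943, -0.0144, 0.1448]
ee_rot: [[-0.924, -0.382, 0.0], [-0.382, 0.924, 0.0], [-0.001, 0.0, -1.0]]
wrist_force: [0.5, 0.1, 1.0]
gripper_width: 0.999
gripper_force: 0.0
```

Request:
{"method": "step_arm", "body": {"targets": "-0.9 2.9 0 0;-0.9 2.9 0 0;-0.9 2.9 0 0;-0.4 1 0 0;0 0 0 0;0 0 0 0"}}

```text
time_s: 7.57
tcp_pos: [0.4859, 0.0862, 0.1444]
ee_rot: [[-0.923, -0.385, -0.001], [-0.385, 0.923, -0.0], [0.001, -0.0, -1.0]]
wrist_force: [0.7, -0.1, -1.0]
gripper_width: 0.999
gripper_force: 0.0
```

```bash
python3 w.py wb.png
```

```text
7.5667 [0.4859 0.0862 0.1444]
((253, 188), array([0.4842, 0.0863]), np.float64(0.0304), array([0.485 , 0.0868])) tool cm [0.16 0.07 0.  ] magnet-off mm [0.8 0.5]
((32, 115), array([ 0.4968, -0.1114]), np.float64(0.0373), array([ 0.5034, -0.1196])) tool cm [ 6.600e+00 -1.866e+01  1.000e-02] magnet-off mm [ 6.6 -8.2]
```

Request:
{"method": "step_arm", "body": {"targets": "0.1 0.1 2 0;0 0 3 0;0 0 3 0;0 0 3 0;0 0 1.5 0;0 0 0.7 0;0 0 0 0;0 0 0 0"}}

```text
time_s: 8.28
tcp_pos: [0.4855, 0.0861, 0.013]
ee_rot: [[-0.924, -0.383, 0.001], [-0.383, 0.924, -0.0], [-0.0, -0.0, -1.0]]
wrist_force: [-0.3, -0.8, 0.9]
gripper_width: 0.997
gripper_force: 0.0
```

Request:
{"method": "step_arm", "body": {"targets": "0 0 0 0;0 0 0 0;0 0 0 0;0 0 0 0;0 0 0 0;0 0 0 0;0 0 0 0;0 0 0 0", "claw": 5.0}}

```text
time_s: 8.95
tcp_pos: [0.4851, 0.0868, 0.013]
ee_rot: [[-0.923, -0.384, 0.001], [-0.384, 0.923, 0.0], [-0.001, -0.0, -1.0]]
wrist_force: [-0.9, -0.3, 5.3]
gripper_width: 0.665
gripper_force: 30.0
```

Request:
{"method": "step_arm", "body": {"targets": "0 0 -1 0;0 0 -2 0;0 0 -3 0;0 0 -2 0;0 4 0 0;0 -4 0 0;0 -4 0 0;0 4 0 0;0 4 0 0;0 -4 0 0;0 0 0 0;0 0 0 0"}}

```text
time_s: 9.95
tcp_pos: [0.4841, 0.0878, 0.0918]
ee_rot: [[-0.923, -0.386, -0.002], [-0.386, 0.923, -0.0], [0.002, 0.0, -1.0]]
wrist_force: [-0.4, 0.1, -1.7]
gripper_width: 0.664
gripper_force: 30.0
```

```bash
python3 m.py .0125 shB.png
```

```text
9.95 [0.4841 0.0878 0.0918] 29.99932190959953
[232. 250.] 844 magnet off TCP axis, tool mm [ -1.3 -10.9]
```

View pics/shB.png

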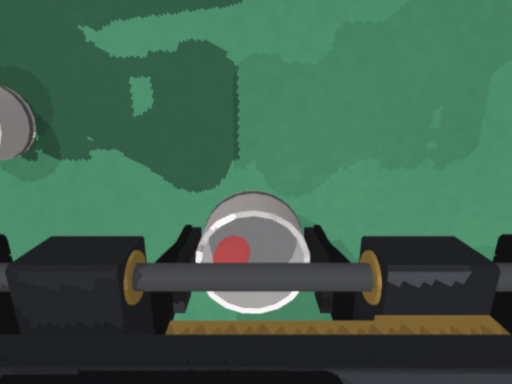

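Request:
{"method": "step_arm", "body": {"targets": "0.2 -0.5 0 0;0.4 -1.2 0 0;0.7 -2 0 0;0.8 -2.5 0 0;0.9 -2.5 0 0;0.8 -2.5 0 0;0.9 -2.5 0 0;0.8 -2.5 0 0;0.9 -2.5 0 0;0.8 -2.5 0 0;0.9 -2.5 0 0;0.8 -2.5 0 0"}}

```text
time_s: 11.0
tcp_pos: [0.5018, -0.1925, 0.0924]
ee_rot: [[-0.925, -0.381, -0.001], [-0.381, 0.925, 0.0], [0.001, 0.0, -1.0]]
wrist_force: [0.3, 0.9, -1.7]
gripper_width: 0.668
gripper_force: 30.0
```

Request:
{"method": "step_arm", "body": {"targets": "0.9 -2.5 0 0;0.8 -2.5 0 0;0.8 -2.5 0 0;0.5 -1.5 0 0;0.3 -1 0 0;0 0 0 0;0 0 0 0"}}

```text
time_s: 11.58
tcp_pos: [0.51, -0.2953, 0.0921]
ee_rot: [[-0.924, -0.381, -0.001], [-0.381, 0.924, 0.001], [0.001, 0.001, -1.0]]
wrist_force: [0.5, -0.2, -2.9]
gripper_width: 0.664
gripper_force: 30.0
```

```bash
python3 m.py .0125 shB2.png
```

```text
11.5833 [ 0.51   -0.2953  0.0921] 29.99968324733345
[232. 250.] 860 magnet off TCP axis, tool mm [ -1.1 -11.1]
```

View pics/shB2.png

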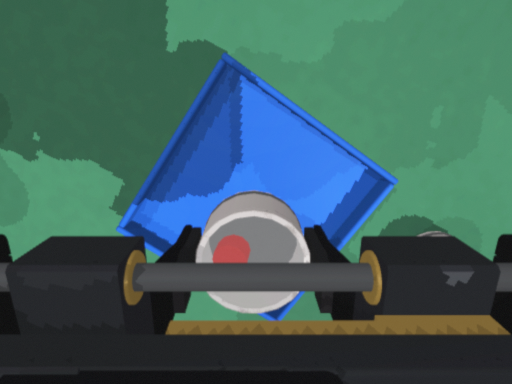

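The first picture shows B's magnet off centre at (232,250), with the lid centre around (252,262), so B is the rattler. The second shows it above the tray, whose corners are at (225,55), (397,182), (277,320) and (120,228). I'll lower it now.

Request:
{"method": "step_arm", "body": {"targets": "0 0 1 0;0 0 2 0;0 0 2 0;0 0 1.2 0;0 0 0.6 0;0 0 0.3 0;0 0 0.2 0;0 0 0 0;0 0 0 0"}}

```text
time_s: 12.38
tcp_pos: [0.5117, -0.2944, 0.0203]
ee_rot: [[-0.923, -0.384, 0.001], [-0.384, 0.923, -0.001], [-0.001, -0.001, -1.0]]
wrist_force: [-0.2, 0.3, -2.3]
gripper_width: 0.667
gripper_force: 30.0
```

Request:
{"method": "step_arm", "body": {"targets": "0 0 0.1 0;0 0 0.1 0;0 0 0 0;0 0 0 0"}}

```text
time_s: 12.72
tcp_pos: [0.5115, -0.2945, 0.0181]
ee_rot: [[-0.923, -0.384, 0.001], [-0.384, 0.923, -0.0], [-0.001, -0.001, -1.0]]
wrist_force: [-0.4, 0.8, 0.8]
gripper_width: 0.664
gripper_force: 30.0
```

Request:
{"method": "step_arm", "body": {"targets": "0 0 0 0;0 0 0 0;0 0 0 0;0 0 0 0;0 0 -1 0;0 0 -2 0;0 0 -3 0;0 0 -3 0;0 0 -3 0;0 0 -3 0;0 0 0 0;0 0 0 0", "claw": 8.0}}

```text
time_s: 13.72
tcp_pos: [0.5122, -0.2947, 0.1707]
ee_rot: [[-0.923, -0.384, 0.006], [-0.384, 0.923, -0.002], [-0.005, -0.004, -1.0]]
wrist_force: [-0.1, 0.0, -0.7]
gripper_width: 0.922
gripper_force: 0.0
```

```bash
python3 w.py end.png; python3 -c "
from h import *
c=cap('scene');cv2.imwrite('pics/end_scene.png',c['frame'])
for z in(.036,.041):print(chimes(c,zr=z))"
```

```text
13.7167 [ 0.5122 -0.2947  0.1707]
((404, 230), array([ 0.4991, -0.1304]), np.float64(0.0345), array([ 0.5031, -0.1261])) tool cm [-5.1  15.68 -0.03] magnet-off mm [4.  4.3]
((253, 181), array([ 0.5111, -0.2942]), np.float64(0.031), array([ 0.5224, -0.3024])) tool cm [ 0.08  0.09 -0.  ] magnet-off mm [11.3 -8.2]
[((149, 281), array([ 0.5192, -0.2941]), np.float64(0.0334), array([ 0.5207, -0.3003])), ((213, 227), array([ 0.5139, -0.1268]), np.float64(0.0348), array([ 0.5087, -0.1237])), ((334, 125), array([0.5   , 0.2899]), np.float64(0.035), array([0.4921, 0.3018])), ((27, 87), array([-0.1777, -0.2052]), np.float64(0.0275), None), ((104, 18), array([-0.3316,  0.1315]), np.float64(0.0217), None)]
[((149, 281), array([ 0.5216, -0.2945]), np.float64(0.0332), array([ 0.5207, -0.3003])), ((213, 227), array([ 0.5164, -0.1284]), np.float64(0.0345), array([ 0.5087, -0.1237])), ((334, 125), array([0.5026, 0.2853]), np.float64(0.0347), array([0.4921, 0.3018])), ((27, 87), array([-0.1704, -0.2062]), np.float64(0.0273), None), ((104, 18), array([-0.3232,  0.1281]), np.float64(0.0215), None)]
```

View pics/end.png

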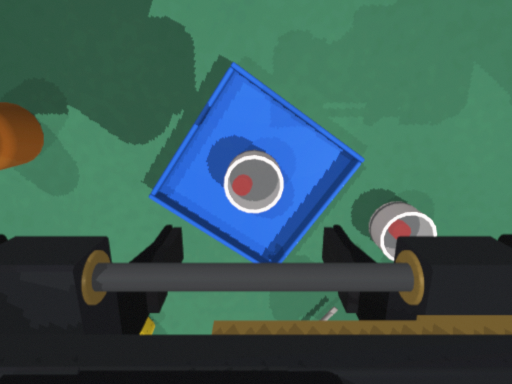

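View pics/end_scene.png

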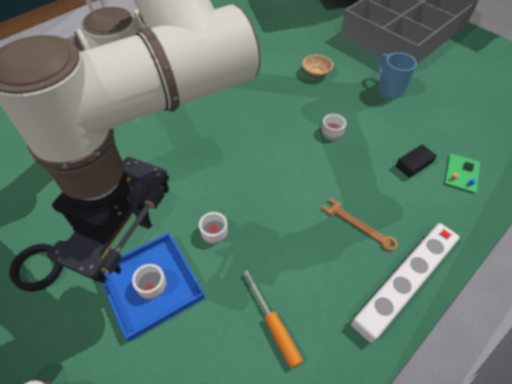

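The wrist view shows the rattling chime upright in the middle of the tray at (253,181), with its magnet off centre at (242,185). The scene view shows it at (149,281), and the sound chimes upright in their places at (213,227) and (334,125).

```bash
python3 -c "
from station import r
print(r.finish_job())"
```

```text
the job is handed in; nothing more can be done
None
```

The rattling chime, the middle one of the three, stands upright in the repair tray with its magnet off centre; the sound one I picked up is back in its place, the third was not touched, and the job is handed in with no verdict shown.

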